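# Centre the reference disc on the reader's floating platen and start the reading

### The arm

A 6-joint arm with a two-finger parallel gripper is mounted at the origin on the work surface. World frame = base frame: x ahead of the robot, y to its left, z up, the work surface at z = 0. Lengths are in m, angles in rad, forces in N, time in s.
With the tool pointing down it reaches from about 0.325 to 0.85 m from the base axis. Payload 4.4 kg.
Tool frame: the origin (TCP) lies midway between the tips of the shut fingers; the grasp point (between the pads) lies 19 mm behind it; z points along the fingers, y is the line along which they close (so a half turn about z gives the same grasp; the last joint's range is limited). The gripper opens to 94 mm and grips with 3 to 60 N. Pads are 16 mm wide; open, the fingers measure 119 mm over their backs; the gripper's body (75 mm by 177 mm) begins 78 mm behind the grasp point.
Start: joints at [-1.254, 0.207, 1.542, -0, 1.393, -0.15], TCP at [0.259, -0.513, 0.205] pointing down, gripper open.
Joint ranges: [-2.73, 2.73], [-0.86, 2.22], [0.23, 2.46], [-1.11, 4.25], [0.08, 2.63], [-2.82, 2.82]. Speed limits (rad/s): [2.79, 2.79, 3.14, 3.14, 3.14, 3.14].

### API

Orientations are given as a unit quaternion [w, x, y, z].
In Python, from workcell import robot, fingers, camera, calibration, cut_out gives the robot as it stands. Calls block until the motion is done:
- robot.move_to(position, orientation): joint-space move of the TCP to a pose.
- robot.servo_line(position, feed=0.15, rotation=None, max_force=None): straight line of the TCP; rotation=None keeps the orientation; feed is the mean speed in m/s. With max_force (N) it stops when the force on the tool has changed by that much, and returns True; else False.
- robot.movej(angles): joint-space move.
- fingers.ungrasp() and fingers.close(): open the fingers fully, or close them until they stop; the grip force is fixed at half the most.
- robot.hold(seconds).
- robot.ik(position, orientation): joint angles nearest the present ones, or None.
- robot.sense(): the state.
- camera(name): name is "scene" or "top"; returns the picture (480x640x3 uint8, blue, green, red); there is no depth.
- calibration(name): a dict with "mtx" (3x3 intrinsics, pixels), "k1" (the pictures are not rectified: a ray, as slopes to the right and down, at radius r is drawn at 1 + k1 r^2 times it, then the intrinsics apply), "R" (3x3) and "t" (3): a world point X has camera coordinates R X + t. Camera axes: x right, y down, z forward; pixel columns grow to the right and rows downward; lengths in m; the calibration is good to about 2 mm. A picture is of the moment at which its call begins. calibration takes no time and is no camera call.
A pose or a line that the arm cannot do raises robot.PlanningError and nothing moves.
- robot.hand_in(): hands the job in; it is judged then, once.
Trained networks look in the newest picture that a camera, given by its name, has taken for a name from the list of things; names that differ only in an ending like _2 or _b are one class to them, and where a whole thing is asked for, a point or a joint stands for the part that bears it (a point fixed in the world has none). Each returns a list of dicts, best first, with "conf" (0 to 1); they miss things now and then, are a little off and sometimes report something else, mostly with a low value. They report only what shows in the picture. A call takes as long as a camera call.
- cut_out(camera, target): "pixels" (480x640 bool, what is visible of it) and "xy" ([column, row] in pixels, amid what is visible of it).
The state is a dict: "time_s": time; "joint_pos": joint angles; "qvel": joint speeds; "joint_efforts": joint torques, N m; "tcp_pos": TCP position; "ee_rot": TCP orientation; "wrist_force": force on the tool from outside, world axes, zero at the start; "moment": the same for the moment, N m; "gripper_width": finger opening in m; "grip_force": force on a finger pad.
Only numpy, scipy, OpenCV 4.12 (cv2) and the standard library are available. Lean on these libraries where they do the work, as an engineer would, in place of code of your own. Each camera call takes 0.05 s, during which the arm holds its last target. There are 200 camera calls.

### The job

Bed in and centre the large reference disc on the reader by nudging it gently by its rim, sliding it without lifting it or touching its glass face: first tap it across the centre of the engraved ring, so that it rests by itself about 10 mm past it on the side opposite to where it began; then tap it back from the other side until it rests by itself within 3 mm of the centre. Then press the round read key on the console fully down and let it go, leaving everything else on the desk where it is.

Things in the scene. Friction and masses are not known exactly. Their poses are not given: they have to be found in the camera images.
- disc: The large reference disc: steel, round, 104 mm across, 18 mm thick, lying flat and loose on the platen (too wide to grasp), with a dark glass face 84 mm across in its top. Hidden mass 0.35 to 0.6 kg; about 1.5 to 4 N at the rim makes it slide on the platen. Never push it with more than 15 N. Origin: centre of its underside; z up.
- mark (a point): The fixed centre for the disc, in the middle of the reader at the height of the platen's top (46 mm above the desk). The platen's engraved ring (black, 128 mm across, four short cross lines outside it) is centred on it while the platen is at rest: a centred disc leaves an even border of 12 mm inside the ring.
- reader: The reader: a white square base, 240 x 240 mm and 32 mm high, fixed to the desk, at any yaw. Over it floats the platen, a square aluminium plate 200 x 200 mm and 7 mm thick, its top 46 mm above the desk. Origin: centre of the base's underside; at the start the disc lies on its +x side, 22 to 44 mm from the centre (and within 14 mm of its x axis).
- mounts (a point): Middle of the base's top, between the platen's soft mounts. The platen yields sideways in any direction as a spring of 260 N/m (up to 20 mm) and returns, well damped. A pushed disc first carries the platen along, then slides on it at about constant push; let go, it comes back with the platen by push/260 m, some 5 to 15 mm. The platen's own position is not measured.
- console: Small grey console, 100 x 90 x 35 mm high, fixed to the desk to the left or right of the reader. On its top stands the read key. Origin: centre of its underside.
- key_top (a point): Centre of the top of the round white read key (28 mm across) on the console; it is pressed straight down.
- key (a joint): Travel of the read key in m: 0 = up, 0.006 = fully down. Its spring needs about 5 N to be fully down; it comes up by itself.
- rack: Bystander: white rack of six capped tubes, 70 x 100 mm and 85 mm high, loose, on the other side of the reader from the console. Origin: centre of its underside.
- reagent: Bystander: white bottle, 56 mm across, 110 mm high. Origin: centre of its underside.
- jar: Bystander: small amber jar, 50 mm across, 60 mm high. Origin: centre of its underside.
- spare_disc: Bystander: a smaller spare disc lying on the desk, 60 mm across, 12 mm thick, not to be used. Origin: centre of its underside.
- tipbox: Bystander: small closed box of pipette tips, 60 x 45 mm, 32 mm high, with a blunt ridge on its lid. Origin: centre of its underside.
- dish: Bystander: clear shallow dish, 90 mm across, 16 mm high. Origin: centre of its underside.
- beaker: Bystander: small glass beaker, 60 mm across, 75 mm high. Origin: centre of its underside.

How it is judged:
By the outcome, as a careful person would: the job done as asked, in the order asked, and still so for the second after the job is handed in, with the robot touching nothing.
It also fails if it takes over 67 s, if anything falls off the work surface, if the arm or the gripper's body presses on something with over 40 N, if the wrist force passes 120 N, or if a joint passes its speed limit or range.

## Working session

There is one attempt and no reset: what is moved stays moved. The work goes in short steps, each a Python script; the robot and the scene stay as the last script left them, time stands still between calls to the robot, and variables do not carry over. Pictures are saved under pics/ and viewed, at most 10 in all, crops included, and the job is handed in when it is done.

```bash
ls; mkdir -p pics
cat > h.py <<'E'
import numpy as np, cv2
from workcell import robot, fingers, camera, calibration, cut_out
def ray(name,px):
    c=calibration(name);K=np.array(c["mtx"]);R=np.array(c["R"]);t=np.array(c["t"])
    px=np.atleast_2d(np.array(px,float))
    d=np.linalg.solve(K,np.c_[px,np.ones(len(px))].T).T[:,:2]
    u=d.copy()
    for _ in range(30): u=d/(1+c["k1"]*(u**2).sum(1,keepdims=True))
    return -R.T@t, np.c_[u,np.ones(len(u))]@R
def onz(name,px,z):
    o,d=ray(name,px); return o+d*((z-o[2])/d[:,2])[:,None]
def tri(pa,pb):
    o1,d1=ray("scene",pa);o2,d2=ray("top",pb);d1=d1[0];d2=d2[0]
    s=np.linalg.lstsq(np.c_[d1,-d2],o2-o1,rcond=None)[0]
    a=o1+s[0]*d1;b=o2+s[1]*d2
    return (a+b)/2,np.linalg.norm(a-b)
def proj(name,X):
    c=calibration(name);p=np.atleast_2d(X)@np.array(c["R"]).T+np.array(c["t"]);u=p[:,:2]/p[:,2:]
    u=u*(1+c["k1"]*(u**2).sum(1,keepdims=True));return (np.c_[u,np.ones(len(u))]@np.array(c["mtx"]).T)[:,:2]
E
python3 - <<'E'
from h import *
for n in("scene","top"):
    cv2.imwrite(f"pics/{n}0.png",camera(n)); c=calibration(n); R=np.array(c["R"]);print(n,-R.T@np.array(c["t"]),R[2],c["k1"],np.array(c["mtx"])[0,0])
    for k in("disc","reader","console","key_top","rack","reagent","jar","spare_disc","tipbox","dish","beaker"):
        r=cut_out(n,k); print(k,[(round(q["conf"],2),np.round(q["xy"]).tolist(),int(q["pixels"].sum())) for q in r[:2]])
print(robot.sense()["time_s"])
E
```

```text
pics
workcell.py
scene [1.20177557 0.83131625 1.12596029] [-0.43487696 -0.56281711 -0.70293594] -0.17042524261923273 615.6230769649993
disc [(0.96, [307.0, 260.0], 1289), (0.67, [442.0, 308.0], 106)]
reader [(0.57, [320.0, 271.0], 6625), (0.56, [197.0, 179.0], 502)]
console [(0.65, [439.0, 318.0], 1850), (0.43, [308.0, 256.0], 1374)]
key_top []
rack [(0.75, [255.0, 165.0], 1133)]
reagent [(0.92, [347.0, 357.0], 935)]
jar [(0.67, [193.0, 212.0], 436), (0.19, [200.0, 183.0], 486)]
spare_disc [(0.9, [438.0, 270.0], 399)]
tipbox [(0.72, [323.0, 167.0], 348)]
dish [(0.7, [199.0, 182.0], 520)]
beaker [(0.97, [420.0, 381.0], 958), (0.46, [438.0, 268.0], 408)]
top [ 0.31770579 -0.02276247  1.55538857] [ 0.15627299  0.00150546 -0.98771275] -0.024771392851059722 584.4499873627803
disc [(0.78, [302.0, 210.0], 1251), (0.41, [150.0, 202.0], 524)]
reader [(0.89, [316.0, 232.0], 7031)]
console [(0.88, [182.0, 263.0], 1465), (0.65, [151.0, 202.0], 552)]
key_top []
rack [(0.61, [447.0, 253.0], 1243), (0.44, [227.0, 306.0], 414)]
reagent [(0.85, [203.0, 178.0], 479)]
jar [(0.68, [420.0, 163.0], 351)]
spare_disc [(0.9, [225.0, 305.0], 396)]
tipbox [(0.84, [405.0, 310.0], 431)]
dish [(0.7, [472.0, 197.0], 806)]
beaker [(0.85, [148.0, 204.0], 535)]
1.2
```

Run:
```python
import cv2
a=cv2.imread("pics/top0.png")[120:350,110:510];cv2.imwrite("pics/top0c.png",cv2.resize(a,None,fx=2,fy=2,interpolation=3))
a=cv2.imread("pics/scene0.png")[130:430,150:510];cv2.imwrite("pics/scene0c.png",cv2.resize(a,None,fx=2,fy=2,interpolation=3))
```

```text
(no output)
```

View pics/top0c.png

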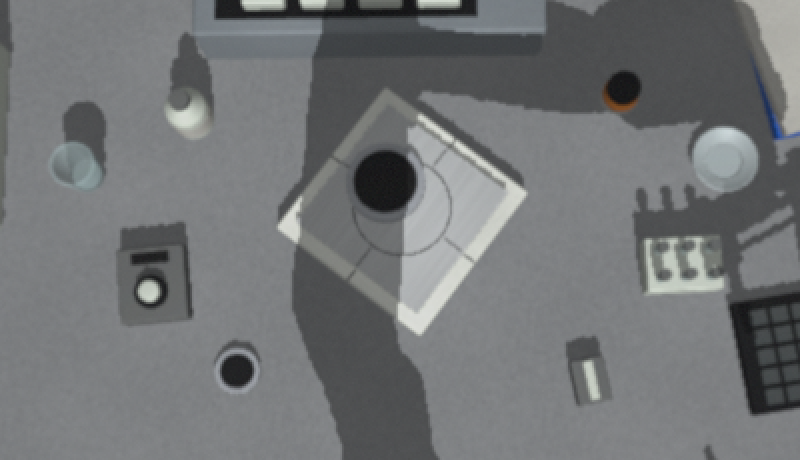

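View pics/scene0c.png

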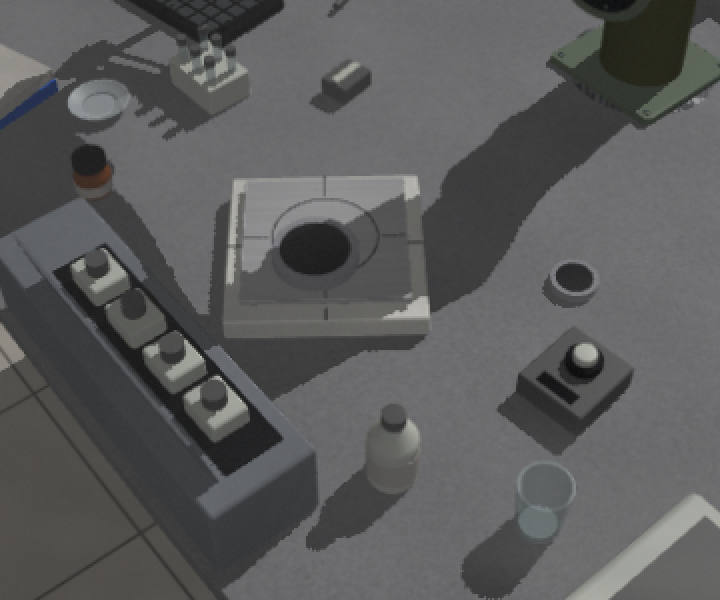

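```bash
cat >> h.py <<'E'
from scipy.optimize import least_squares
def gray(im): return cv2.cvtColor(im,cv2.COLOR_BGR2GRAY).astype(np.float32)
def glass(im,name,guess):
    """centre of the disc (xy) from the dark glass outline at z=.064: mask + fit of ellipse mapped on plane"""
    g=cv2.resize(gray(im),None,fx=4,fy=4,interpolation=cv2.INTER_CUBIC)
    th=np.linspace(0,2*np.pi,90,endpoint=False);pts=[]
    rr=np.arange(.030,.0505,.00025)
    for a in th:
        X=np.c_[guess[0]+rr*np.cos(a),guess[1]+rr*np.sin(a),np.full(len(rr),.064)]
        p=proj(name,X)
        v=cv2.remap(gray(im),p[:,:1].astype(np.float32),p[:,1:].astype(np.float32),cv2.INTER_LINEAR).ravel()
        d=np.gradient(cv2.GaussianBlur(v.reshape(-1,1),(1,15),2)[:,0]) if 0 else np.gradient(np.convolve(v,np.ones(5)/5,'same'))
        d[:5]=0;d[-5:]=0
        i=np.argmax(d)
        if d[i]>.3: pts.append(X[i,:2])
    pts=np.array(pts)
    f=least_squares(lambda q:np.hypot(*(pts-q[:2]).T)-q[2],[*guess[:2],.042],loss="soft_l1",f_scale=.001)
    return f.x,len(pts),np.sqrt(np.mean(f.fun**2))
def ring(im,name,guess,disc):
    """centre of the engraved ring at z=.046, radius .064, dark line"""
    pts=[];rr=np.arange(.056,.0725,.00025)
    for a in np.linspace(0,2*np.pi,180,endpoint=False):
        X=np.c_[guess[0]+rr*np.cos(a),guess[1]+rr*np.sin(a),np.full(len(rr),.046)]
        p=proj(name,X)
        q=onz(name,proj(name,X[32:33]),.055)[0]
        if np.hypot(*(q[:2]-disc[:2]))<.066: continue
        v=cv2.remap(gray(im),p[:,:1].astype(np.float32),p[:,1:].astype(np.float32),cv2.INTER_LINEAR).ravel()
        b=np.interp(rr,[rr[0],rr[-1]],[v[:6].mean(),v[-6:].mean()])-v
        i=np.argmax(b)
        if b[i]>4 and 4<i<len(rr)-5: pts.append(X[i,:2])
    pts=np.array(pts)
    f=least_squares(lambda q:np.hypot(*(pts-q[:2]).T)-.064,guess[:2],loss="soft_l1",f_scale=.001)
    return f.x,len(pts),np.sqrt(np.mean(f.fun**2))
E
python3 - <<'E'
from h import *
d0=onz("top",[302,210],.064)[0]; r0=onz("top",[110+403/2,120+208/2],.046)[0]
print(d0,r0)
for n in("top","scene"):
    im=cv2.imread(f"pics/{n}0.png")
    d=glass(im,n,d0[:2])
    d=glass(im,n,d[0][:2])
    r=(r0[:2],)
    for _ in range(3): r=ring(im,n,r[0],d[0])
    print(n,d,r,d[0][:2]-r[0])
S=lambda x,y:[150+x/2,130+y/2]; T=lambda x,y:[110+x/2,120+y/2]
print("key",tri(S(585,353),T(149,290)),"glass",tri(S(315,248),T(385,181)),"ringcross",tri(S(326,232),T(403,208)))
c=np.array([T(388,90),T(525,190),T(420,335),T(278,228)]);C=onz("top",c,.032);print(C,C.mean(0))
print("rack",onz("top",[447,253],.04),"reag",onz("top",[203,178],.05),"spare",onz("top",[225,305],.01),"shelf",onz("top",T(370,50),.0),onz("top",T(540,30),.1))
E
```

```text
[0.62340519 0.02924868 0.064     ] [0.58932427 0.00519874 0.046     ]
top (array([0.62305857, 0.02870869, 0.04091489]), 90, np.float64(0.0006443201391932205)) (array([0.59200273, 0.00748356]), 104, np.float64(0.0005484418523003419)) [0.03105583 0.02122513]Traceback (most recent call last):
  File "<stdin>", line 9, in <module>
  File "h.py", line 44, in ring
    q=onz(name,proj(name,X[32:33]),.055)[0]
               ~~~~^^^^^^^^^^^^^^^
  File "h.py", line 18, in proj
    c=calibration(name);p=np.atleast_2d(X)@np.array(c["R"]).T+np.array(c["t"]);u=p[:,:2]/p[:,2:]
ValueError: time passes only in moves, steps and waits
```

```bash
sed -i '2a import functools\ncalibration=functools.lru_cache(None)(calibration)' h.py
cat > m.py <<'E'
from h import *
d0=onz("top",[302,210],.064)[0]; r0=np.array([.592,.0075])
for n in("top","scene"):
    im=cv2.imread(f"pics/{n}0.png")
    d=(d0[:2],)
    for _ in range(3): d=glass(im,n,d[0][:2])
    r=(r0[:2],)
    for _ in range(3): r=ring(im,n,r[0],d[0])
    print(n,d,r,d[0][:2]-r[0])
S=lambda x,y:[150+x/2,130+y/2]; T=lambda x,y:[110+x/2,120+y/2]
print("key",tri(S(585,353),T(149,290)),"glass",tri(S(315,248),T(385,181)),"ringcross",tri(S(326,232),T(403,208)))
c=np.array([T(388,90),T(525,190),T(420,335),T(278,228)]);C=onz("top",c,.032);print(C,C.mean(0))
print("rack",onz("top",[447,253],.04),"reag",onz("top",[203,178],.05),"spare",onz("top",[225,305],.01),"shelf",onz("top",T(370,50),.0),onz("top",T(540,30),.1))
E
python3 m.py
```

```text
top (array([0.62314501, 0.02869039, 0.04085831]), 90, np.float64(0.000568537596705101)) (array([0.59201101, 0.00746721]), 104, np.float64(0.0005415759139920591)) [0.03113401 0.02122318]
scene (array([0.62239626, 0.03300382, 0.04181848]), 90, np.float64(0.0020608964342504446)) (array([0.5913285 , 0.01135466]), 99, np.float64(0.000689787766118581)) [0.03106775 0.02164916]
key (array([0.48334045, 0.33718092, 0.05001467]), np.float64(0.004364695601564797)) glass (array([0.62143589, 0.02951874, 0.05953502]), np.float64(0.004140176879282777)) ringcross (array([0.5876646 , 0.00675692, 0.04592861]), np.float64(0.004538457712419968))
[[ 0.7534508   0.02417003  0.032     ]
 [ 0.61408985 -0.15665231  0.032     ]
 [ 0.42365475 -0.01511595  0.032     ]
 [ 0.56707616  0.17088119  0.032     ]] [0.58956789 0.00582074 0.032     ]
rack [[ 0.5090043  -0.34818941  0.04      ]] reag [[0.71629231 0.2920581  0.05      ]] spare [[0.38210812 0.23557732 0.01      ]] shelf [[0.82006405 0.04964086 0.        ]] [[ 0.8119149  -0.17562182  0.1       ]]
```

```bash
cat >> h.py <<'E'
Z=.053
M=np.array([.5917,.0094]); D0=np.array([.6228,.0308]); U=(M-D0)/np.linalg.norm(M-D0)
def quat(ax):  # tool down, tool x along ax
    from scipy.spatial.transform import Rotation as Ro
    x=np.array([*ax,0]);z=np.array([0,0,-1.]);q=Ro.from_matrix(np.c_[x,np.cross(z,x),z]).as_quat();return [q[3],*q[:3]]
def P(s,z=Z,c=D0,u=U): return [*(c+s*np.array(u)),z]   # s along push from c
def wf(n=5):
    a=[]
    for _ in range(n): robot.hold(.04);a.append(robot.sense()["wrist_force"])
    return np.mean(a,0)
def look(tag,dg,views=("top","scene")):
    out={}
    for n in views:
        im=camera(n);cv2.imwrite(f"pics/{n}_{tag}.png",im)
        d=(np.array(dg),)
        for _ in range(4): d=glass(im,n,d[0][:2])
        ref={"top":np.array([.59201,.00747]),"scene":np.array([.59133,.01135])}[n]
        out[n]=(d[0][:2]-ref)
        print(n,"disc-mark mm",np.round(1e3*out[n],2),"r",round(1e3*d[0][2],1),d[1],"rms",round(1e3*d[2],2), "along/lat",np.round(1e3*np.array([out[n]@U,out[n]@[-U[1],U[0]]]),2))
    return out
E
cat > p1.py <<'E'
from h import *
fingers.close()
qs=[(quat(s*U),s) for s in(1,-1)]
c=[(abs(j[5]),q,j) for q,s in qs if (j:=robot.ik(P(-.09,.2),q)) is not None]
q=min(c,key=lambda k:k[0])[1]; print([np.round(k[2],2) for k in c])
robot.move_to(P(-.085,.2),q); robot.servo_line(P(-.085),feed=.12)
b=wf(); s=robot.sense();print(s["time_s"],s["tcp_pos"],b)
hit=robot.servo_line(P(-.045),feed=.03,max_force=1.2)
s=robot.sense();print("contact",hit,"s",(np.array(s["tcp_pos"][:2])-D0)@U,np.round(wf()-b,2),s["time_s"])
E
python3 p1.py
```

```text
[array([-0.01,  0.48,  1.2 , -0.  ,  1.47, -2.18]), array([-0.01,  0.48,  1.2 , -0.  ,  1.47,  0.96])]
6.8 [0.69339054 0.07899286 0.05390879] [ 0.19857615  0.09435432 -0.10627287]
contact True s -0.061871703490556915 [-0.04  0.29 -0.32] 7.6
```

```bash
cat > p2.py <<'E'
from h import *
b=np.array([.1986,.0944,-.1063])
for sd in(.02,.035,.050):
    h=robot.servo_line(P(sd-.06),feed=.03,max_force=10)
    f=robot.sense()["wrist_force"]-b; f2=wf(4)-b
    print(sd,h,"along",-f[:2]@U,"held",-f2[:2]@U,np.round(f2,2),robot.sense()["time_s"])
look("push",P(.050)[:2])
E
python3 p2.py
```

```text
0.02 False along 1.2175121770493607 held 1.496384462660207 [ 1.02  1.15 -1.25] 8.875
0.035 False along 1.7053307112701193 held 1.9389412587853485 [ 1.59  1.11 -0.6 ] 9.6917
0.05 False along 2.50324736175316 held 2.576158582231022 [2.28 1.23 0.01] 10.5083
top disc-mark mm [-12.34  -8.73] r 40.9 73 rms 2.98 along/lat [15.12  0.2 ]
scene disc-mark mm [-12.95  -8.91] r 41.5 80 rms 3.64 along/lat [15.71 -0.  ]
```

```bash
cat > p3.py <<'E'
from h import *
b=np.array([.1986,.0944,-.1063])
robot.servo_line(P(.0525-.06),feed=.03,max_force=10)
print(-(wf(4)-b)[:2]@U)
robot.servo_line(P(.0525-.06-.022),feed=.025)
robot.servo_line(P(.0525-.06-.06),feed=.15)
print(wf(3)-b); look("rest1",P(.046)[:2]); print(robot.sense()["time_s"])
E
python3 p3.py
```

```text
2.483277458640565
[-0.02845644 -0.51400001  0.45119004]
top disc-mark mm [-6.25 -5.17] r 40.6 88 rms 2.89 along/lat [8.08 0.71]
scene disc-mark mm [-19.73  10.79] r 42.3 71 rms 4.27 along/lat [ 10.14 -20.07]
12.6833
```

Run:
```python
import cv2,numpy as np
a=cv2.imread("pics/top_rest1.png")[170:290,250:380];b=cv2.imread("pics/scene_rest1.png")[190:310,245:375]
cv2.imwrite("pics/r1.png",cv2.resize(np.hstack([a,b]),None,fx=3,fy=3,interpolation=3))
```

```text
(no output)
```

View pics/r1.png

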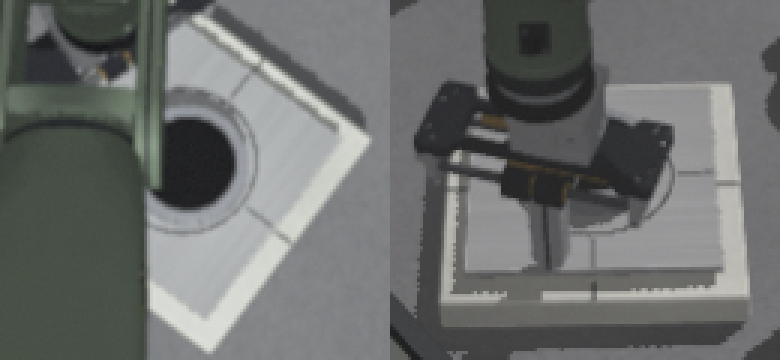

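```bash
cat >> h.py <<'E'
def away():
    p=robot.sense()["tcp_pos"]; robot.servo_line([p[0],p[1],.16],feed=.15)
    j=np.array(robot.sense()["joint_pos"]);j[0]-=.75;robot.movej(j.tolist())
E
python3 - <<'E'
from h import *
away(); look("rest1b",P(.046)[:2]); print(robot.sense()["time_s"])
E
```

```text
top disc-mark mm [-6.07 -4.59] r 40.9 90 rms 0.62 along/lat [7.6  0.34]
scene disc-mark mm [-5.69 -4.4 ] r 41.4 90 rms 0.75 along/lat [7.19 0.4 ]
15.4583
```

```bash
cat > p4.py <<'E'
from h import *
q=quat(-U)
robot.move_to(P(-.045,.14),q); robot.servo_line(P(-.045),feed=.12); b=wf(3)
robot.servo_line(P(-.022),feed=.1,max_force=5)
robot.servo_line(P(-.0048),feed=.03,max_force=10)
print(-(wf(3)-b)[:2]@U)
robot.servo_line(P(-.027),feed=.025); robot.servo_line(P(-.045),feed=.15)
away(); look("rest2",P(.047)[:2]); print(robot.sense()["time_s"])
E
python3 p4.py
```

```text
3.1586157700089634
top disc-mark mm [-6.84 -5.19] r 40.9 90 rms 0.71 along/lat [8.58 0.39]
scene disc-mark mm [-6.63 -4.96] r 41.4 90 rms 0.77 along/lat [8.27 0.33]
23.4917
```

```bash
sed -i 's/\[\*guess\[:2\],.042\],loss="soft_l1",f_scale=.001/[*guess[:2],.042],loss="cauchy",f_scale=.0005,bounds=([-2,-2,.0405],[2,2,.0425])/' h.py
cat >> h.py <<'E'
V=np.array([.0068,.0051])/.0085; V2=-U
E
cat > p5.py <<'E'
from h import *
q=quat(-U); D1=M-.0084*V; Q=lambda s,z=Z:P(s,z,D1,V)
robot.move_to(Q(-.085,.14),q); robot.servo_line(Q(-.085),feed=.12); b=wf(3)
robot.servo_line(Q(-.066),feed=.06,max_force=4)
for s in(-.055,-.047):
    robot.servo_line(Q(s),feed=.03,max_force=10)
    f=wf(3)-b;print(s,-f[:2]@V,np.round(f,2))
look("push2",Q(.010)[:2]); print(robot.sense()["time_s"],b)
E
python3 p5.py
```

```text
-0.055 0.7940087074629937 [-0.85 -0.19 -0.68]
-0.047 2.8098332584999075 [-2.66 -1.14  0.26]
top disc-mark mm [2.79 0.2 ] r 41.5 49 rms 5.35 along/lat [-2.41  1.42]
scene disc-mark mm [3.63 2.27] r 41.7 90 rms 2.58 along/lat [-4.27  0.19]
27.6 [-0.04649686 -0.23183357  0.31573443]
```

```bash
cat > p6.py <<'E'
from h import *
q=quat(-U); D1=M-.0084*V; Q=lambda s,z=Z:P(s,z,D1,V)
b=np.array([-.046,-.232,.316])
robot.servo_line(Q(-.040),feed=.03,max_force=10)
f=wf(3)-b;print(-f[:2]@V,np.round(f,2))
look("push3",Q(.018)[:2],("scene",))
robot.servo_line(Q(-.062),feed=.025); robot.servo_line(Q(-.085),feed=.15)
away(); look("rest3",M); print(robot.sense()["time_s"])
E
python3 p6.py
```

```text
2.212885157274739 [-1.84 -1.24  0.14]
scene disc-mark mm [9.67 6.26] r 41.8 90 rms 2.56 along/lat [-11.51   0.32]
top disc-mark mm [1.64 0.91] r 40.9 90 rms 0.56 along/lat [-1.87  0.18]
scene disc-mark mm [1.58 0.83] r 41.6 90 rms 0.7 along/lat [-1.77  0.21]
31.875
```

Run:
```python
from h import *
for n,t in(("top","rest3"),("scene","rest3"),("top","rest2"),("scene","rest2")):
    im=cv2.imread(f"pics/{n}_{t}.png");d=(M,)
    for _ in range(3): d=glass(im,n,d[0][:2])
    r=(np.array([.5917,.0094]),)
    for _ in range(3): r=ring(im,n,r[0],(9,9))
    print(n,t,d[0],d[2],r,1e3*(d[0][:2]-r[0]))
a=cv2.imread("pics/top_rest3.png")[170:290,250:380];b=cv2.imread("pics/scene_rest3.png")[190:310,245:375]
cv2.imwrite("pics/r3.png",cv2.resize(np.hstack([a,b]),None,fx=3,fy=3,interpolation=3))
```

```text
top rest3 [0.59344875 0.00837975 0.04091876] 0.0005344005274986596 (array([0.59191528, 0.0075327 ]), 180, np.float64(0.0009967122849533798)) [1.53346829 0.84704896]
scene rest3 [0.59300769 0.01224036 0.04148441] 0.0006544535047918463 (array([0.59159709, 0.01157382]), 142, np.float64(0.0007915346867014988)) [1.41060453 0.66654557]
top rest2 [0.58527463 0.00228339 0.04096382] 0.0006803474727169677 (array([0.591659  , 0.00766561]), 167, np.float64(0.0013691537517547783)) [-6.38437241 -5.38222449]
scene rest2 [0.58465548 0.00631525 0.04135185] 0.0007189403798732963 (array([0.59127131, 0.01182456]), 158, np.float64(0.0018847780891971893)) [-6.61582388 -5.50930899]
```

View pics/r3.png

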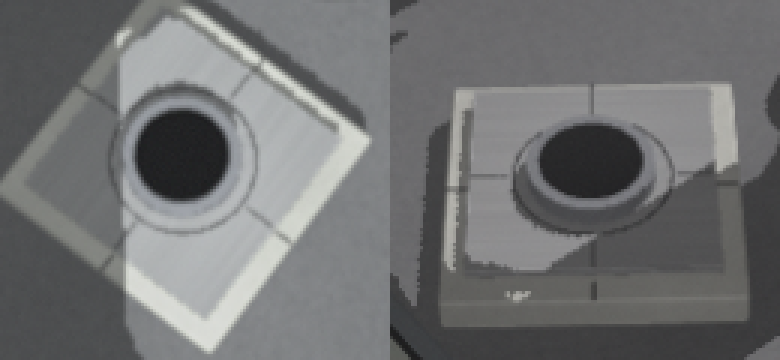

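```bash
cat > p7.py <<'E'
from h import *
K=np.array([.4833,.3372]); q0=robot.sense()
u=K/np.linalg.norm(K); c=[(abs(j[5]),q) for s in(1,-1) if (j:=robot.ik([*K,.12],q:=quat(s*u))) is not None]
robot.move_to([*K,.12],min(c,key=lambda k:k[0])[1]); 
robot.servo_line([*K,.062],feed=.1); b=wf(3)
h1=robot.servo_line([*K,.040],feed=.02,max_force=1.5); z1=robot.sense()["tcp_pos"][2]
h=robot.servo_line([*K,.036],feed=.015,max_force=14)
s=robot.sense();f=wf(3)-b
print(h1,z1,h,s["tcp_pos"],"f",np.round(f,2),s["time_s"])
robot.hold(.3)
cv2.imwrite("pics/key.png",camera("scene"))
E
python3 p7.py; python3 -c "
import cv2;a=cv2.imread('pics/key.png')[250:370,380:520];cv2.imwrite('pics/keyc.png',cv2.resize(a,None,fx=4,fy=4,interpolation=3))"
```

```text
True 0.05530783766086047 True [0.48349745 0.33733197 0.05138941] f [-1.23 -0.24  5.15] 36.45
```

View pics/keyc.png

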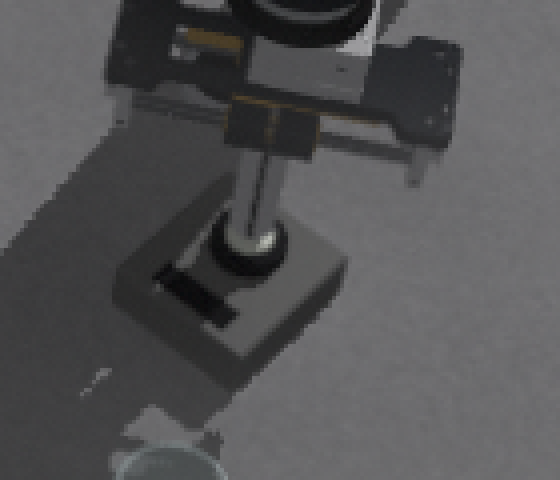

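```bash
cat > p8.py <<'E'
from h import *
K=np.array([.4833,.3372]);
for i in range(3):
    z0=robot.sense()["tcp_pos"][2]
    h=robot.servo_line([*K,z0-.0025],feed=.01,max_force=18); f0=robot.sense()["wrist_force"]; f=wf(4); print(h,z0,robot.sense()["tcp_pos"][2],np.round(f0,2),np.round(f,2),robot.sense()["time_s"])
    if h or f[2]>12: break
E
python3 p8.py
```

```text
False 0.051295907674410765 0.05108705038555517 [-4.42 -1.85 15.85] [-3.95 -2.46 14.98] 37.5083
```

```bash
cat > p9.py <<'E'
from h import *
K=np.array([.4833,.3372])
robot.servo_line([*K,.062],feed=.03); robot.servo_line([*K,.16],feed=.15); robot.hold(.5)
print(robot.sense()["wrist_force"],robot.sense()["time_s"]); look("end",M)
E
python3 p9.py
python3 - <<'E'
import cv2
a=cv2.imread("pics/scene_end.png")[130:430,150:510];cv2.imwrite("pics/endc.png",cv2.resize(a,None,fx=2,fy=2,interpolation=3))
E
```

```text
[-0.43171437  0.25780084  0.05405466] 39.4
top disc-mark mm [1.64 0.87] r 40.9 90 rms 0.65 along/lat [-1.84  0.21]
scene disc-mark mm [1.56 0.77] r 41.4 90 rms 0.67 along/lat [-1.72  0.25]
```

View pics/endc.png

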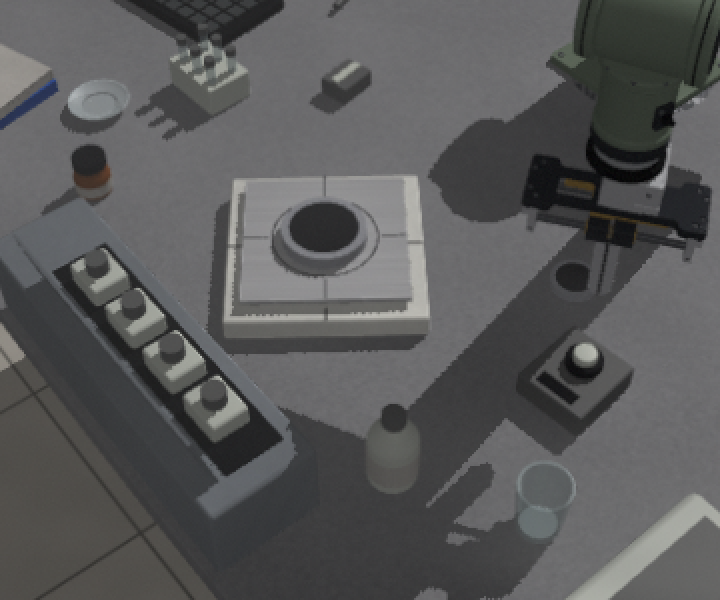

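The disc is still centred (crop 323,228), the key is up again (585,353), and the bystanders are where they started.

```bash
python3 -c "
from workcell import robot
print(robot.hand_in())"
```

```text
the job is handed in; nothing more can be done
None
```

The job is handed in: the disc first rested about 8.4 mm past the centre (two taps, short of the 10 mm asked), then was tapped back to rest about 1.8 mm from it; the read key was pressed down to its stop and let go, and everything else looked unmoved, at about 40 s of the 67 s allowed.

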